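Stow the setting ring in the push-latch tray

TASK

Push the front of the blue tray to release its push latch so that it springs fully open, put the dark setting ring over the brass post so that it lies flat on the tray floor, let go of it, then push the tray shut until it latches and stays in by itself. Press gently: the tray runs against a stop just past the click, and neither it nor its unit may be pressed harder than about 15 N. Leave the grey tray latched shut and the eyepiece, calculator and V-block where they are.

Things in the scene. Friction and masses are not known exactly. Their poses are not given: they have to be found in the camera images.
- blue_unit: white drawer unit 150 deep x 130 wide x 66 mm high, fixed to the table, with a blue plate on top and one blue-fronted tray that comes out along its -x, towards the robot. Origin: centre of its underside. The two units may change places; each is turned by up to 7 degrees. A spring drives the tray out: about 3 N when shut, 1.6 N when open; damped, about 0.4 s to open.
- blue_tray (a joint): blue tray's travel out of its latched place, m: 0 latched (at the start), 0.09 fully open. Push-push latch: pushed in past about -0.0045 and let back, it changes state (latched: springs open; open: is caught and settles within 2 s to 1 mm from 0); a shorter push changes nothing. Hard stop at -0.0056: pushing slowly takes about 3 to 4 N before it, then rises steeply.
- blue_tray_front (a point): middle of the outer face of the blue tray front, 36 mm above the table; moves with the tray; axes of the unit (+x points into it, the way to push). Flat panel 126 wide, 50 high (8 to 58 mm above the table), 8 thick; latched, its outer face stands 16 mm proud of the unit's body. It may be pushed anywhere.
- blue_tray_post (a point): foot of the brass post, on its axis at tray floor level (12 mm above the table); moves with the tray; axes of the unit. Post 18 mm across, 20 high, upper 8 mm tapering to 7 across. It stands on the middle line, 55 mm behind the front's outer face (8 thick), 53 before the tray's back. Tray 112 mm wide inside, side walls 20 high. Open, the post stands 51 mm outside the unit's body.
- setting_ring: dark steel setting ring, upright axis, outer diameter 44, bore 22, height 25 mm, about 0.2 kg, loose, lying flat on the table. Origin: centre of its underside.
- grey_tray (a joint): the same for the grey-fronted tray of the other unit: 0 latched shut. Must stay shut.
- grey_tray_front (a point): middle of the outer face of the grey tray front, 36 mm above the table, axes as for the blue one
- grey_unit: the other white drawer unit, with a grey plate on its top and a grey-fronted tray, otherwise the same as the blue one. Origin: centre of its underside.
- eyepiece: loose black microscope eyepiece standing upright, 42 mm across at the foot, 52 mm high; origin centre of its underside. It and the ring may change sides.
- calculator: loose black desk calculator lying flat, 150 x 95 x 15 mm; origin centre of its underside
- vee_block: loose steel V-block, 60 x 50 x 40 mm; origin centre of its underside
Not all that is in view belongs to the job. What is shaped like the blue_unit but brown or green is not meant.

How it is judged:
By the outcome, as a careful person would: the job done as asked, in the order asked, and still so for the second after the job is handed in, with the robot touching nothing.
It also fails if it takes over 69 s, if anything falls off the work surface, if the arm or the gripper's body presses on something with over 40 N, if the wrist force passes 120 N, or if a joint passes its speed limit or range.

ROBOT

A 6-joint arm with a two-finger parallel gripper is mounted at the origin on the work surface. World frame = base frame: x ahead of the robot, y to its left, z up, the work surface at z = 0. Lengths are in m, angles in degrees, forces in N, time in s.
With the tool pointing down it reaches from about 0.425 to 1.125 m from the base axis. Payload 14.9 kg.
Tool frame: the origin (TCP) lies between the finger pads; the fingertips stand 19 mm ahead of it and the grasp point (between the pads) is the TCP; z points along the fingers, y is the line along which they close (so a half turn about z gives the same grasp; the last joint's range is limited). The gripper opens to 91 mm and grips with 3 to 60 N. Pads are 32 mm wide; open, the fingers measure 118 mm over their backs; the gripper's body (76 mm by 178 mm) begins 60 mm behind the grasp point.
Start: joints at [-70.205, 21.709, 99.362, -0, 58.929, -1.908], TCP at [0.259, -0.65, 0.233] pointing down, gripper open.
Joint ranges: [-158.91, 158.91], [-42.39, 125.64], [0.06, 152.35], [-60.88, 240.88], [17.5, 164.5], [-176.32, 176.32]. Speed limits (degrees/s): [108.29, 108.29, 136.94, 180, 180, 180].

INTERFACE

Orientations are given as [roll, pitch, yaw] about the fixed x, y, z axes, in that order (R = Rz(yaw) Ry(pitch) Rx(roll)).
In Python, from bench import robot gives the robot as it stands.
- The arm moves only by the tool step_arm, never from a script. Its argument "deltas" is a list of rows, each a list of 3 entries, a list of its own where there are three numbers: the shift along the tool's x, y, z in units of 30 mm (1.0 is 30 mm), then the turn, a rotation vector about the tool's x, y, z in units of 8 degrees (1.0 is 8 degrees), then the finger opening in mm, from 0 to 91.2. A call has 1 to 8 rows; each row shifts and turns the commanded pose from where the row before left it, along the tool's axes as they then stand; what a row does not reach is not made up. A row lasts 1/10 s, in which the tool goes at most 50 mm and 8.59 degrees, less where a joint would pass 70% of its speed; a pose out of reach is approached as far as the arm can. A call is refused whole if a number of a shift passes 1 or a number of a turn 1, either way. A call with a gripper value outside its range is refused whole. The fingers move at their own pace and stop on an object; "grip_force" is the grip in N (left out, the last holds). Time passes only in rows, so rows that do not move let the fingers close. It gives the time, the measured TCP pose, the force, the opening and the grip force at its end, in the units of the state.
- robot.get_obs(): the state, without advancing time (a new reading comes with each control period).
- robot.camera(name): name is "scene" or "top"; returns a dict with "image" (384x512x3 uint8, blue, green, red), "fovy" (degrees; the focal length in pixels is half the picture's height over the tangent of half this angle, whatever the lens; pixels are square), "cx", "cy" (the principal point, pixels), "pose" (4x4, takes a point from camera to world coordinates). Camera axes: x right, y up, looking along -z (the intrinsics and any distortion apply to the point x, -y, -z); pixel columns grow to the right and rows downward; lengths in m; the calibration is good to about 2 mm. A picture is of the moment at which its call begins. There is no depth.
- robot.job_done(): hands the job in; it is judged then, once.
The state is a dict: "t": time; "q": joint angles; "joint_velocities": joint speeds; "joint_torque": joint torques, N m; "tool_pos": TCP position; "eef_rot": TCP orientation; "contact_force": force on the tool from outside, world axes, zero at the start; "torque": the same for the moment, N m; "gripper_width": opening from 0.0 (shut) to 1.0 (fully open); "gripper_force": force on a finger pad.
Only numpy, scipy, OpenCV 4.12 (cv2) and the standard library are available. Lean on these libraries where they do the work, as an engineer would, in place of code of your own. Each camera call takes 0.05 s, during which the arm holds its last target. There are 200 camera calls.

## Working session

There is one attempt and no reset: what is moved stays moved. The work goes in short steps, Python scripts to look and compute and a tool call to move; the robot and the scene stay as the last step left them, time stands still between calls to the robot, and variables do not carry over. Pictures are saved under pics/ and viewed, at most 10 in all, crops included, and the job is handed in when it is done.

Besides the shell and the picture viewer there is one more tool, called after "Emit:" as name([rows], argument=value, ...), one row to a line, values as JSON. step_arm: Moves the arm, as the interface text tells. Its arguments: {"type":"object","properties":{"deltas":{"type":"array","items":{"type":"array"}},"grip_force":{"type":"number"}},"required":["deltas"]}

```bash
mkdir -p pics; ls; python3 - <<'E'
from bench import robot
import cv2,json
o=robot.get_obs();print(o)
for n in("scene","top"):
    c=robot.camera(n);cv2.imwrite(f"pics/{n}0.png",c["image"]);print(n,{k:(v.tolist() if hasattr(v,'tolist') else v) for k,v in c.items() if k!="image"})
E
```

```text
pics
{'t': 0.0, 'q': array([-7.02048586e+01,  2.17392562e+01,  9.93957777e+01, -1.35530718e-03,
        5.89281088e+01, -1.90826874e+00]), 'joint_velocities': array([ 0.06333982,  0.07369652, -0.0238012 , -0.09839442, -0.01031278,
        0.12549074]), 'joint_torque': array([ 4.04760685e-04, -7.63722897e+01, -4.34363401e+01,  6.51173922e-02,
        4.24961618e-02, -7.03001365e-05]), 'tool_pos': array([ 0.2587199 , -0.65002741,  0.23227774]), 'eef_rot': array([-1.79936854e+02, -9.43181664e-04,  2.17041098e+01]), 'contact_force': array([ 0.54909019, -0.58881465, -0.26541844]), 'torque': array([ 0.00497075, -0.0053762 , -0.01214691]), 'gripper_force': 0.0, 'gripper_width': 1.0056473328146929}
scene {'fovy': 48.095265405912485, 'cx': 251.88691809195302, 'cy': 188.70619246444335, 'pose': [[0.3448167759247405, -0.6622626432935735, 0.665213937270316, 1.276894260680259], [0.9384709176550204, 0.22863270109952283, -0.2588424708267171, -0.2731227570369453], [0.019332039639180502, 0.713537160409845, 0.700350621444462, 0.888418465310458], [0.0, 0.0, 0.0, 1.0]]}
top {'fovy': 51.17926261205866, 'cx': 258.47111096245055, 'cy': 193.39023987967377, 'pose': [[-0.011045746310071694, 0.978741194461383, -0.20480152771099772, 0.1803261594717714], [-0.9999347030757577, -0.011411548042879801, -0.0006051083051727118, 0.024400656723110124], [-0.0029293468981124848, 0.20478147092832907, 0.9788033347364423, 1.3214462469785855], [0.0, 0.0, 0.0, 1.0]]}
```

View pics/scene0.png

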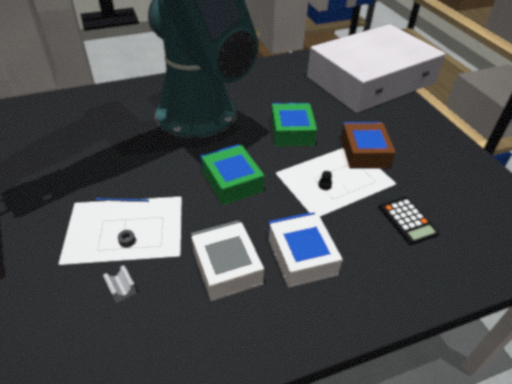

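View pics/top0.png

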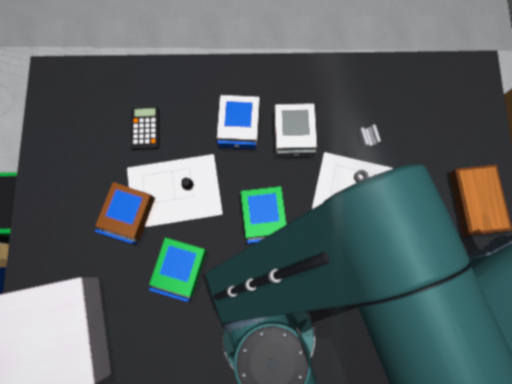

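```bash
cat > h.py <<'E'
from bench import robot
import cv2, numpy as np
from scipy.optimize import least_squares
def project(c,P):
    T=np.array(c["pose"]);p=(np.atleast_2d(P)-T[:3,3])@T[:3,:3]
    f=192/np.tan(np.radians(c["fovy"]/2))
    return np.c_[c["cx"]+f*p[:,0]/-p[:,2], c["cy"]-f*p[:,1]/-p[:,2]]
def ray(c,u,v,z):
    T=np.array(c["pose"]);f=192/np.tan(np.radians(c["fovy"]/2))
    d=T[:3,:3]@np.array([(u-c["cx"])/f,-(v-c["cy"])/f,-1]);return T[:3,3]+d*(z-T[2,3])/d[2]
def blob(m,near):
    n,l,s,ct=cv2.connectedComponentsWithStats(m.astype(np.uint8))
    i=1+np.argmin(np.hypot(*(ct[1:]-near).T)+1e3*(s[1:,4]<15));return l==i,ct[i],s[i,4]
E
python3 - <<'E'
from h import *
S=robot.camera("scene");T=robot.camera("top")
for nm,s,t,z in(("blue",(305,245),(239,114),.066),("ring",(126,238),(361,177),.025),("grey",(228,255),(296,123),.066),("eye",(325,180),(187,184),.03),("green",(233,165),(263,208),.066),("vee",(120,283),(371,134),.02)):
    print(nm,ray(S,*s,z).round(3)[:2],ray(T,*t,z).round(3)[:2])
for c,n in((S,(305,245)),(T,(239,114))):
    h=cv2.cvtColor(c["image"],cv2.COLOR_BGR2HSV)
    m,ct,a=blob((h[...,0]>100)&(h[...,0]<125)&(h[...,1]>140)&(h[...,2]>110),n)
    pts=np.argwhere(m)[:,::-1].astype(np.float32);r=cv2.minAreaRect(pts)
    w=np.array([ray(c,*p,.066)[:2] for p in pts]).astype(np.float32)
    print(ct,a,"world rect",cv2.minAreaRect(w*1000),w.mean(0))
def crop(c,x,y,w,h,k): return cv2.resize(c["image"][y:y+h,x:x+w],None,fx=k,fy=k,interpolation=cv2.INTER_CUBIC)
a=np.vstack([crop(S,255,205,100,75,4),crop(S,80,205,100,75,4)]);b=np.vstack([crop(T,200,85,100,75,4),crop(T,315,135,100,75,4)])
cv2.imwrite("pics/crop.png",np.hstack([a,b]))
E
```

```text
blue [0.72  0.085] [0.714 0.087]
ring [ 0.52  -0.319] [ 0.503 -0.317]
grey [ 0.687 -0.099] [ 0.68  -0.102]
eye [0.497 0.259] [0.485 0.261]
green [0.386 0.013] [0.395 0.011]
vee [ 0.647 -0.353] [ 0.656 -0.362]
[306.1001065  243.90202343] 939 world rect ((716.2147216796875, 89.77507781982422), (83.42732238769531, 83.350830078125), 86.07634735107422) [0.71729183 0.0893026 ]
[237.93086003 113.76391231] 593 world rect ((715.5769653320312, 90.22097778320312), (84.30829620361328, 83.67903137207031), 86.49571228027344) [0.71546745 0.09074361]
```

View pics/crop.png

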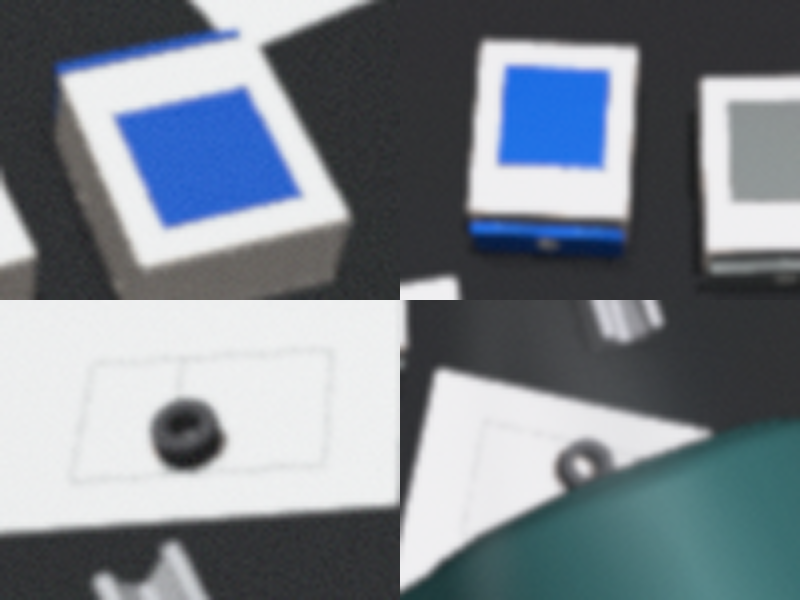

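Candidates: blue plates at scene (305,248)=white unit → chosen; green (233,165), (294,118) and brown (370,140) are rejected, as is the grey-plated white unit at (228,255). Dark round things: the ring with a bore at scene (126,238)/top (361,176) → chosen; the eyepiece at (325,180) is rejected. The crop confirms the white unit with blue front and the ring's bore.

Emit:
step_arm([
  [[0.3, -1, 0], [0, 0, 1], 0],
  [[0.3, -1, 0], [0, 0, 1], 0],
  [[0.3, -1, 0], [0, 0, 1], 0],
  [[0.4, -1, 0], [0, 0, 0.2], 0],
  [[0.4, -1, 0], [0, 0, 0], 0],
  [[0.4, -1, 0], [0, 0, 0], 0],
  [[0.4, -1, 0], [0, 0, 0], 0],
  [[0.4, -1, 0], [0, 0, 0], 0],
], grip_force=15)

```text
t: 1.0
tool_pos: [0.3333, -0.41, 0.2329]
eef_rot: [-180.0, 0.0, -3.9]
contact_force: [1.4, 0.1, -0.1]
gripper_width: 0.33
gripper_force: 0.0
```

```bash
cat >> h.py <<'E'
from scipy.spatial.transform import Rotation as Ro
def todo(p,yaw=None):
    o=robot.get_obs();R=Ro.from_euler("xyz",o["eef_rot"],degrees=True)
    print("t",round(o["t"],2),"pos",o["tool_pos"].round(4),"rot",o["eef_rot"].round(2),"F",o["contact_force"].round(1),"w",round(o["gripper_width"],3))
    print("shift units",(R.inv().apply(np.array(p)-o["tool_pos"])/.03).round(3), "" if yaw is None else "turn z %.2f"%(-((yaw-o["eef_rot"][2]+180)%360-180)/8))
def unit_pts(q,P):
    c,s=np.cos(q[2]),np.sin(q[2]);P=np.atleast_2d(P);return np.c_[q[0]+c*P[:,0]-s*P[:,1],q[1]+s*P[:,0]+c*P[:,1],P[:,2]]
E
python3 - <<'E'
from h import *
S=robot.camera("scene");T=robot.camera("top")
B=[[.075,.065,.066],[.075,-.065,.066],[-.075,-.065,.066],[-.075,.065,.066]]
tp=np.array([(220.5,95.5),(259.3,96.8),(256.8,139.5),(217.5,138.5)])
sp=np.array([(342.5,259.5),(291,272),(270.5,223.7),(316,216)])
sp=np.array([(291,272),(342.5,259.5),(316,216),(270.5,223.7)]) if False else sp
best=None
for r in range(4):
  for rev in(0,1):
    q=np.roll(sp[::-1] if rev else sp,r,0)
    f=lambda p:np.r_[(project(T,unit_pts(p,B))-tp).ravel(),(project(S,unit_pts(p,B))-q).ravel()]
    k=least_squares(f,[.71,.09,-.06],loss="soft_l1")
    if best is None or k.cost<best.cost:best=k
q=best.x;print("unit",q.round(4),np.degrees(q[2]),best.cost,best.fun.round(1))
print("front",unit_pts(q,[-.091,0,.036]),"post open",unit_pts(q,[-.126,0,.012]))
todo(unit_pts(q,[-.14,0,.1])[0],np.degrees(q[2]))
# ring
for c,n in((S,(126,238)),(T,(361,177))):
    g=c["image"].max(2);m,ct,a=blob(g<100,n);print("ring blob",ct,a)
    if c is T: 
        cv2.imwrite("pics/ring.png",cv2.resize(c["image"][130:230,300:420],None,fx=4,fy=4))
E
```

```text
unit [ 0.7068  0.0896 -0.0536] -3.0695876821661967 6.116088592288886 [-0.3 -0.9 -0.6 -0.8 -0.  -1.2 -0.1 -1.7 -0.5 -1.  -0.7 -0.5 -1.3  0.
  0.7 -2.9]
front [[0.61592035 0.09446884 0.036     ]] post open [[0.58097056 0.09634305 0.012     ]]
t 1.1 pos [ 0.3338 -0.4086  0.2328] rot [-1.7996e+02  2.0000e-02 -3.7700e+00] F [ 0.4  0.4 -0.8] w 0.241
shift units [  6.65  -17.326   4.437] turn z -0.09
ring blob [126.34183673 238.81632653] 196
ring blob [274.85967116 210.03163678] 121030
```

Emit:
step_arm([
  [[0.4, -1, 0], [0, 0, 0], 0],
  [[0.4, -1, 0], [0, 0, 0], 0],
  [[0.4, -1, 0], [0, 0, 0], 0],
  [[0.4, -1, 0], [0, 0, 0], 0],
  [[0.4, -1, 0], [0, 0, 0], 0],
  [[0.4, -1, 0], [0, 0, 0], 0],
  [[0.4, -1, 0], [0, 0, 0], 0],
  [[0.4, -1, 0], [0, 0, 0], 0],
])

```text
t: 1.9
tool_pos: [0.4456, -0.1776, 0.2331]
eef_rot: [180.0, -0.0, -3.9]
contact_force: [0.7, -0.9, -0.2]
gripper_width: 0.006
gripper_force: 0.0
```

Emit:
step_arm([
  [[0.4, -1, 0], [0, 0, 0], 0],
  [[0.4, -1, 0], [0, 0, 0], 0],
  [[0.4, -1, 0], [0, 0, 0], 0],
  [[0.4, -1, 0], [0, 0, 0], 0],
  [[0.4, -1, 0.6], [0, 0, 0], 0],
  [[0.4, -1, 1], [0, 0, 0], 0],
  [[0.4, -1, 1], [0, 0, 0], 0],
  [[0.4, -1, 1], [0, 0, 0], 0],
])

```text
t: 2.7
tool_pos: [0.558, 0.0555, 0.1239]
eef_rot: [-180.0, -0.0, -3.9]
contact_force: [0.9, -1.3, -0.4]
gripper_width: 0.008
gripper_force: 0.0
```

```bash
python3 - <<'E'
from h import *
q=[.7068,.0900,np.radians(-3.6)]
T=robot.camera("top");cv2.imwrite("pics/t2.png",cv2.resize(T["image"][80:240,190:430],None,fx=3,fy=3,interpolation=cv2.INTER_CUBIC))
todo(unit_pts(q,[-.091-.016,0,.05])[0],-3.6)
E
```

```text
t 2.75 pos [0.5575 0.0581 0.1195] rot [180.     0.19  -3.86] F [-7.   0.9 -3.8] w 0.006
shift units [ 1.335 -1.38   2.312] turn z -0.03
```

View pics/t2.png

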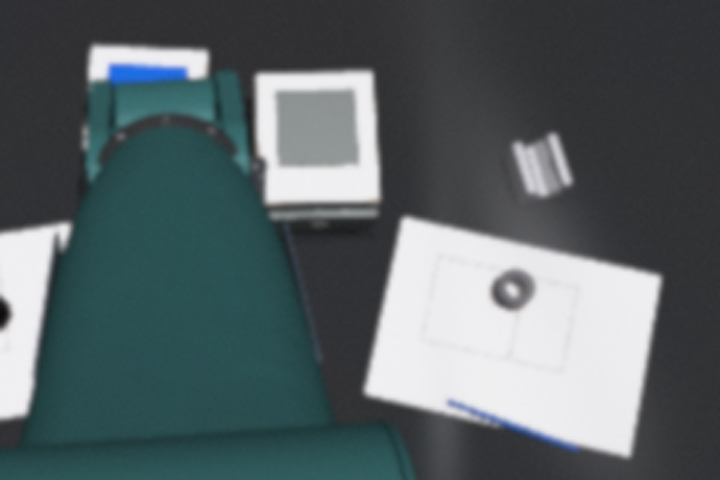

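Ring is fully visible at crop (513,290) → top pixel (361,176.7); blue front is under the wrist.

Emit:
step_arm([
  [[0, -0.7, 0.8], [0, 0, 0], 0],
  [[0, -0.7, 0.8], [0, 0, 0], 0],
  [[0.5, 0, 0.7], [0, 0, 0], 0],
  [[0.4, 0, 0], [0, 0, 0], 0],
  [[0.1, 0, 0], [0, 0, 0], 0],
  [[0.05, 0, 0], [0, 0, 0], 0],
])

```text
t: 3.35
tool_pos: [0.5925, 0.0939, 0.057]
eef_rot: [-180.0, -0.1, -3.9]
contact_force: [-0.4, -0.1, 0.3]
gripper_width: 0.002
gripper_force: 0.0
```

Emit:
step_arm([
  [[0.05, 0, 0], [0, 0, 0], 0],
  [[0.05, 0, 0], [0, 0, 0], 0],
  [[0.0, 0, 0], [0, 0, 0], 0],
])

```text
t: 3.65
tool_pos: [0.5946, 0.0941, 0.0565]
eef_rot: [-180.0, -0.0, -3.9]
contact_force: [1.3, -0.2, 0.0]
gripper_width: 0.002
gripper_force: 0.0
```

```bash
python3 - <<'E'
from h import *
q=[.7068,.0900,np.radians(-3.6)]
todo(unit_pts(q,[-.091-.016,0,.05])[0],-3.6)
T=robot.camera("top");S=robot.camera("scene")
g=T["image"].max(2);m,ct,a=blob(g[150:200,335:390]<130,(26,26));print("ring top",ct+[335,150],a)
tt=ct+[335,150]
# model centroid: silhouette hull of cylinder
th=np.linspace(0,2*np.pi,40)
def cen(c,x,y):
    P=np.vstack([np.c_[x+.022*np.cos(th),y+.022*np.sin(th),0*th+z] for z in(0,.025)])
    M=cv2.moments(cv2.convexHull(project(c,P).astype(np.float32)));return np.array([M["m10"],M["m01"]])/M["m00"]
for c,t in((T,tt),(S,np.array([126.34,238.8]))):
    k=least_squares(lambda p:cen(c,*p)-t,[.51,-.31],diff_step=1e-3);print(k.x.round(4))
E
```

```text
t 3.65 pos [0.5946 0.0941 0.0565] rot [-1.7999e+02 -4.0000e-02 -3.9100e+00] F [ 1.3 -0.2  0. ] w 0.002
shift units [ 0.173 -0.1    0.217] turn z -0.04
ring top [359.81707317 176.47560976] 82
[ 0.5082 -0.316 ]
[ 0.5123 -0.3192]
```

Emit:
step_arm([
  [[0.05, 0, 0], [0, 0, 0], 0],
  [[0.05, 0, 0], [0, 0, 0], 0],
  [[0.05, 0, 0], [0, 0, 0], 0],
])

```text
t: 4.05
tool_pos: [0.5986, 0.0939, 0.0559]
eef_rot: [180.0, 0.1, -3.9]
contact_force: [-3.4, 0.4, 3.3]
gripper_width: 0.008
gripper_force: 1.7
```

Emit:
step_arm([
  [[0.05, 0, 0], [0, 0, 0], 0],
  [[0.0, 0, 0], [0, 0, 0], 0],
])

```text
t: 4.25
tool_pos: [0.6004, 0.0938, 0.0558]
eef_rot: [180.0, 0.0, -3.9]
contact_force: [-2.6, -0.7, 1.9]
gripper_width: 0.001
gripper_force: 1.5
```

Emit:
step_arm([
  [[0.04, 0, 0], [0, 0, 0], 0],
  [[0.0, 0, 0], [0, 0, 0], 0],
])

```text
t: 4.45
tool_pos: [0.6016, 0.0937, 0.0558]
eef_rot: [180.0, 0.0, -3.9]
contact_force: [-3.4, -0.7, 1.0]
gripper_width: 0.008
gripper_force: 1.5
```

Emit:
step_arm([
  [[0.03, 0, 0], [0, 0, 0], 0],
  [[0.0, 0, 0], [0, 0, 0], 0],
])

```text
t: 4.65
tool_pos: [0.602, 0.0937, 0.0558]
eef_rot: [180.0, 0.1, -3.9]
contact_force: [-6.3, 1.5, 4.9]
gripper_width: 0.005
gripper_force: 3.3
```

Emit:
step_arm([
  [[-1, 0, 0], [0, 0, 0], 0],
  [[-1, 0, 0], [0, 0, 0], 0],
  [[-0.8, 0, -1], [0, 0, 0], 0],
  [[0, 0, -1], [0, 0, 0], 0],
  [[0, 0.5, -1], [0, 0, 0], 70],
  [[0, 1, -1], [0, 0, 0], 70],
  [[0, 1, -0.5], [0, 0, 0], 70],
  [[0, 1, 0], [0, 0, 0], 70],
])

```text
t: 5.45
tool_pos: [0.5132, -0.0065, 0.1937]
eef_rot: [180.0, -0.3, -3.9]
contact_force: [-0.5, -0.1, -0.3]
gripper_width: 0.325
gripper_force: 0.0
```

Emit:
step_arm([
  [[0, 1, 0], [0, 0, 0], 70],
  [[0, 1, 0], [0, 0, 0], 70],
  [[0, 1, 0], [0, 0, 0], 70],
  [[0, 1, 0], [0, 0, 0], 70],
  [[0, 1, 0], [0, 0, 0], 70],
  [[0, 1, 0], [0, 0, 0], 70],
  [[0, 1, 0], [0, 0, 0], 70],
  [[0, 0.5, 0], [0, 0, 0], 70],
])

```text
t: 6.25
tool_pos: [0.4965, -0.232, 0.1913]
eef_rot: [180.0, -0.1, -4.0]
contact_force: [0.3, 0.3, 0.3]
gripper_width: 0.766
gripper_force: 0.0
```

```bash
python3 - <<'E'
from h import *
todo([.510,-.3175,.1],-3.8)
T=robot.camera("top");S=robot.camera("scene")
f=lambda i:cv2.resize(i,None,fx=4,fy=4,interpolation=cv2.INTER_CUBIC)
cv2.imwrite("pics/open.png",np.hstack([f(T["image"][85:195,205:290]),f(S["image"][170:280,255:350])]))
E
```

```text
t 6.25 pos [ 0.4965 -0.232   0.1913] rot [ 1.7995e+02 -8.0000e-02 -3.9700e+00] F [0.3 0.3 0.3] w 0.766
shift units [0.642 2.808 3.045] turn z -0.02
```

View pics/open.png

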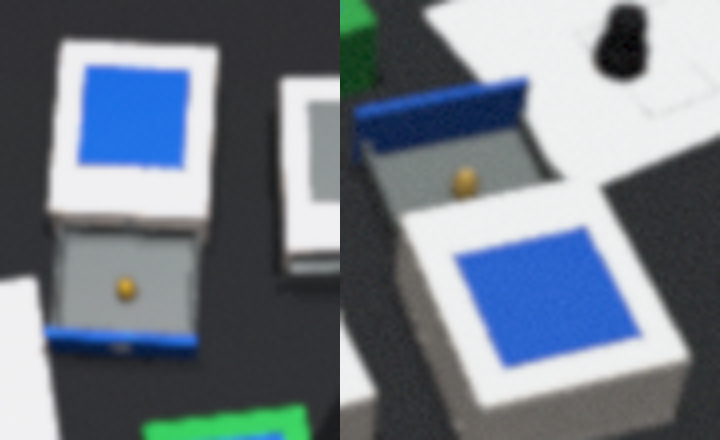

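Tray is fully open: post at crop (125,288) top and (465,183) scene; eyepiece untouched.

Emit:
step_arm([
  [[0.25, 1, 0.2], [0, 0, 0], 70],
  [[0.25, 1, 0.8], [0, 0, 0], 70],
  [[0.15, 0.8, 1], [0, 0, 0], 70],
  [[0, 0, 1], [0, 0, 0], 70],
  [[0, 0, 1], [0, 0, 0], 70],
  [[0, 0, 0.8], [0, 0, 0], 70],
  [[0, 0, 0.5], [0, 0, 0], 70],
  [[0, 0, 0], [0, 0, 0], 70],
])

```text
t: 7.15
tool_pos: [0.5094, -0.3137, 0.0304]
eef_rot: [-179.9, 0.1, -3.9]
contact_force: [0.6, 0.2, -0.2]
gripper_width: 0.764
gripper_force: 0.0
```

```bash
python3 - <<'E'
from h import *
todo([.510,-.3175,.022],-3.8)
T=robot.camera("top");S=robot.camera("scene")
for c,n in((T,(236,157)),(S,(286,216))):
    h=cv2.cvtColor(c["image"],cv2.COLOR_BGR2HSV);m,ct,a=blob((h[...,0]>10)&(h[...,0]<35)&(h[...,1]>110),n)
    print("post",ct,a,[ray(c,*ct,z)[:2].round(4) for z in(.022,.027)])
cv2.imwrite("pics/grasp.png",cv2.resize(S["image"][190:310,60:220],None,fx=4,fy=4,interpolation=cv2.INTER_CUBIC))
E
```

```text
t 7.15 pos [ 0.5094 -0.3137  0.0304] rot [-1.7992e+02  1.4000e-01 -3.8600e+00] F [ 0.6  0.2 -0.2] w 0.764
shift units [0.028 0.127 0.278] turn z -0.01
post [152.8  140.92] 25 [array([0.6391, 0.3832]), array([0.6373, 0.3818])]
post [285.7826087  215.39130435] 23 [array([0.5808, 0.0984]), array([0.5848, 0.0962])]
```

View pics/grasp.png

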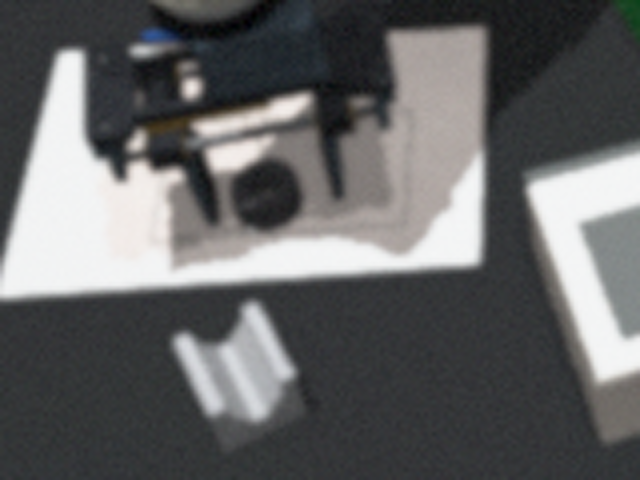

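Emit:
step_arm([
  [[0.03, 0.13, 0.27], [0, 0, 0], 70],
  [[0, 0, 0], [0, 0, 0], 40],
  [[0, 0, 0], [0, 0, 0], 38],
  [[0, 0, 0], [0, 0, 0], 36],
  [[0, 0, 0], [0, 0, 0], 36],
  [[0, 0, 0], [0, 0, 0], 36],
  [[0, 0, 0], [0, 0, 0], 36],
], grip_force=15)

```text
t: 7.95
tool_pos: [0.5108, -0.3191, 0.0241]
eef_rot: [180.0, -0.0, -3.9]
contact_force: [-0.4, 0.3, 5.5]
gripper_width: 0.482
gripper_force: 15.0
```

```bash
python3 - <<'E'
from h import *
T=robot.camera("top")
print([ray(T,235.9,156.8,z)[:2].round(4) for z in(.022,.027)])
todo([.579,.098,.13],-3.8)
E
```

```text
[array([0.5793, 0.1   ]), array([0.5778, 0.0997])]
t 8.0 pos [ 0.5108 -0.3191  0.0241] rot [ 1.7999e+02 -1.0000e-02 -3.8900e+00] F [-1.3  0.2  4.9] w 0.481
shift units [  1.326 -14.024  -3.532] turn z -0.01
```

Emit:
step_arm([
  [[0, 0, -0.5], [0, 0, 0], 36],
  [[0, 0, -1], [0, 0, 0], 36],
  [[0, -0.5, -1], [0, 0, 0], 36],
  [[0.1, -1, -1], [0, 0, 0], 36],
  [[0.1, -1, 0], [0, 0, 0], 36],
  [[0.1, -1, 0], [0, 0, 0], 36],
  [[0.1, -1, 0], [0, 0, 0], 36],
  [[0.1, -1, 0], [0, 0, 0], 36],
])

```text
t: 8.8
tool_pos: [0.5368, -0.1541, 0.1297]
eef_rot: [180.0, -0.0, -3.9]
contact_force: [0.6, -0.5, -1.2]
gripper_width: 0.484
gripper_force: 15.0
```

Emit:
step_arm([
  [[0.1, -1, 0], [0, 0, 0], 36],
  [[0.1, -1, 0], [0, 0, 0], 36],
  [[0.1, -1, 0], [0, 0, 0], 36],
  [[0.1, -1, 0], [0, 0, 0], 36],
  [[0.1, -1, 0], [0, 0, 0], 36],
  [[0.1, -1, 0], [0, 0, 0], 36],
  [[0.1, -1, 0], [0, 0, 0], 36],
  [[0.1, -1, 0], [0, 0, 0], 36],
])

```text
t: 9.6
tool_pos: [0.577, 0.0837, 0.1296]
eef_rot: [-180.0, -0.0, -3.9]
contact_force: [0.1, -0.5, -2.4]
gripper_width: 0.48
gripper_force: 15.0
```

```bash
python3 - <<'E'
from h import *
todo([.5795,.0985,.07],-3.8)
E
```

```text
t 9.6 pos [0.577  0.0837 0.1296] rot [-1.7999e+02 -1.0000e-02 -3.9000e+00] F [ 0.1 -0.5 -2.4] w 0.48
shift units [ 0.049 -0.496  1.987] turn z -0.01
```

Emit:
step_arm([
  [[0, -0.3, 0.3], [0, 0, 0], 36],
  [[0, -0.1, 1], [0, 0, 0], 36],
  [[0, 0, 0.7], [0, 0, 0], 36],
  [[0, 0, 0], [0, 0, 0], 36],
  [[0, 0, 0], [0, 0, 0], 36],
])

```text
t: 10.1
tool_pos: [0.5777, 0.0941, 0.0692]
eef_rot: [180.0, 0.0, -3.9]
contact_force: [1.3, -1.1, -1.7]
gripper_width: 0.479
gripper_force: 15.0
```

```bash
python3 - <<'E'
from h import *
todo([.5795,.0985,.062],-3.8)
S=robot.camera("scene");k=6
im=cv2.resize(S["image"][170:265,245:360],None,fx=k,fy=k,interpolation=cv2.INTER_CUBIC)
cv2.imwrite("pics/over.png",im)
E
```

```text
t 10.1 pos [0.5777 0.0941 0.0692] rot [ 1.7999e+02  4.0000e-02 -3.9100e+00] F [ 1.3 -1.1 -1.7] w 0.479
shift units [ 0.049 -0.151  0.239] turn z -0.01
```

View pics/over.png

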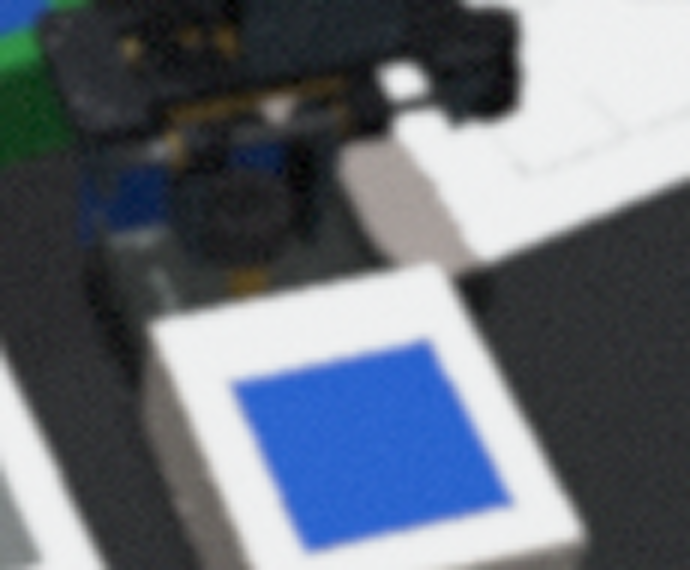

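Ring hangs over the post: ring centre at crop x≈235, post at x≈249, matching the remaining 4.5 mm in y.

Emit:
step_arm([
  [[0.05, -0.15, 0], [0, 0, 0], 36],
  [[0, 0, 0.2], [0, 0, 0], 36],
  [[0, 0, 0.2], [0, 0, 0], 36],
  [[0, 0, 0.15], [0, 0, 0], 36],
  [[0, 0, 0], [0, 0, 0], 36],
  [[0, 0, 0], [0, 0, 0], 36],
])

```text
t: 10.75
tool_pos: [0.5795, 0.0987, 0.0521]
eef_rot: [180.0, 0.0, -3.9]
contact_force: [-0.1, -0.2, -1.8]
gripper_width: 0.481
gripper_force: 15.0
```

Emit:
step_arm([
  [[0, 0, 0.07], [0, 0, 0], 36],
  [[0, 0, 0.07], [0, 0, 0], 36],
  [[0, 0, 0], [0, 0, 0], 36],
])

```text
t: 11.05
tool_pos: [0.5796, 0.0988, 0.0479]
eef_rot: [180.0, 0.0, -3.9]
contact_force: [0.6, -0.7, -1.9]
gripper_width: 0.478
gripper_force: 15.0
```

Emit:
step_arm([
  [[0, 0, 0.1], [0, 0, 0], 36],
  [[0, 0, 0.1], [0, 0, 0], 36],
  [[0, 0, 0.1], [0, 0, 0], 36],
  [[0, 0, 0], [0, 0, 0], 36],
])

```text
t: 11.45
tool_pos: [0.5794, 0.0988, 0.0386]
eef_rot: [180.0, 0.0, -3.9]
contact_force: [-1.1, 0.4, -1.5]
gripper_width: 0.478
gripper_force: 15.0
```

Emit:
step_arm([
  [[0, 0, 0.04], [0, 0, 0], 36],
  [[0, 0, 0.02], [0, 0, 0], 36],
  [[0, 0, 0], [0, 0, 0], 36],
])

```text
t: 11.75
tool_pos: [0.5797, 0.0988, 0.0373]
eef_rot: [180.0, 0.0, -3.9]
contact_force: [-0.5, -0.7, -2.3]
gripper_width: 0.481
gripper_force: 15.0
```

Emit:
step_arm([
  [[0, 0, 0], [0, 0, 0], 60],
  [[0, 0, 0], [0, 0, 0], 60],
  [[0, 0, 0], [0, 0, 0], 60],
  [[0, 0, -0.3], [0, 0, 0], 60],
  [[0, 0, -0.8], [0, 0, 0], 60],
  [[0, 0, -1], [0, 0, 0], 60],
  [[0, 0, -1], [0, 0, 0], 60],
  [[-0.3, 0, -0.5], [0, 0, 0], 0],
])

```text
t: 12.55
tool_pos: [0.5724, 0.0996, 0.1487]
eef_rot: [-180.0, -0.2, -3.9]
contact_force: [0.2, 0.0, -0.3]
gripper_width: 0.6
gripper_force: 0.0
```

Emit:
step_arm([
  [[-1, -0.2, 0], [0, 0, 0], 0],
  [[-1, -0.2, 0], [0, 0, 0], 0],
  [[-1, -0.1, 0], [0, 0, 0], 0],
  [[0, 0, 0], [0, 0, 0], 0],
  [[0, 0, 0], [0, 0, 0], 0],
])

```text
t: 13.05
tool_pos: [0.4821, 0.1207, 0.1462]
eef_rot: [-180.0, -0.1, -3.9]
contact_force: [0.6, -0.2, 0.6]
gripper_width: 0.163
gripper_force: 0.0
```

```bash
python3 - <<'E'
from h import *
todo([.484,.113,.05],-3.8)
S=robot.camera("scene");k=6
im=cv2.resize(S["image"][170:265,245:360],None,fx=k,fy=k,interpolation=cv2.INTER_CUBIC)
cv2.imwrite("pics/placed.png",im)
E
```

```text
t 13.05 pos [0.4821 0.1207 0.1462] rot [-1.7998e+02 -7.0000e-02 -3.8700e+00] F [ 0.6 -0.2  0.6] w 0.163
shift units [0.075 0.252 3.205] turn z -0.01
```

View pics/placed.png

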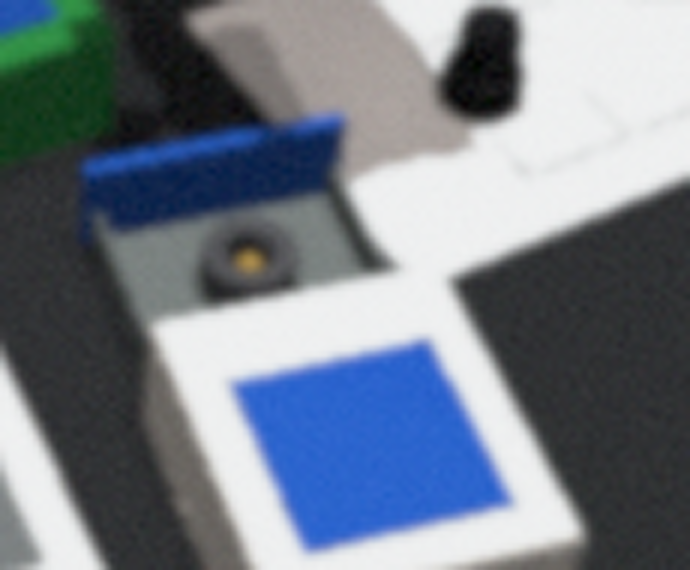

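Ring lies flat around the post (crop 248,260). Now closing.

Emit:
step_arm([
  [[0, 0.25, 0.7], [0, 0, 0], 0],
  [[0, 0, 1], [0, 0, 0], 0],
  [[0, 0, 1], [0, 0, 0], 0],
  [[0.1, 0, 0.4], [0, 0, 0], 0],
  [[0.2, 0, 0], [0, 0, 0], 0],
  [[0.15, 0, 0], [0, 0, 0], 0],
  [[0.15, 0, 0], [0, 0, 0], 0],
  [[0.15, 0, 0], [0, 0, 0], 0],
])

```text
t: 13.9
tool_pos: [0.5052, 0.1116, 0.0535]
eef_rot: [-180.0, -0.1, -3.9]
contact_force: [0.3, 0.7, -0.7]
gripper_width: 0.006
gripper_force: 0.0
```

Emit:
step_arm([
  [[0.15, 0, 0], [0, 0, 0], 0],
  [[0.15, 0, 0], [0, 0, 0], 0],
  [[0.15, 0, 0], [0, 0, 0], 0],
  [[0.15, 0, 0], [0, 0, 0], 0],
])

```text
t: 14.3
tool_pos: [0.5221, 0.1102, 0.0524]
eef_rot: [180.0, 0.0, -3.9]
contact_force: [-2.7, 0.3, 3.0]
gripper_width: 0.007
gripper_force: 1.2
```

Emit:
step_arm([
  [[0.2, 0, 0], [0, 0, 0], 0],
  [[0.25, 0, 0], [0, 0, 0], 0],
  [[0.25, 0, 0], [0, 0, 0], 0],
  [[0.25, 0, 0], [0, 0, 0], 0],
  [[0.25, 0, 0], [0, 0, 0], 0],
  [[0.25, 0, 0], [0, 0, 0], 0],
  [[0.25, 0, 0], [0, 0, 0], 0],
  [[0.2, 0, 0], [0, 0, 0], 0],
])

```text
t: 15.1
tool_pos: [0.5793, 0.1064, 0.0523]
eef_rot: [-180.0, 0.0, -3.9]
contact_force: [-2.9, 2.4, 1.8]
gripper_width: 0.0
gripper_force: 1.7
```

Emit:
step_arm([
  [[0.1, 0, 0], [0, 0, 0], 0],
  [[0.1, 0, 0], [0, 0, 0], 0],
  [[0.1, 0, 0], [0, 0, 0], 0],
  [[0, 0, 0], [0, 0, 0], 0],
])

```text
t: 15.5
tool_pos: [0.5879, 0.1057, 0.0523]
eef_rot: [180.0, -0.0, -3.9]
contact_force: [-2.1, 1.5, 0.3]
gripper_width: 0.005
gripper_force: 1.3
```

Emit:
step_arm([
  [[0.1, 0, 0], [0, 0, 0], 0],
  [[0.1, 0, 0], [0, 0, 0], 0],
  [[0.08, 0, 0], [0, 0, 0], 0],
  [[0.06, 0, 0], [0, 0, 0], 0],
  [[0, 0, 0], [0, 0, 0], 0],
])

```text
t: 16.0
tool_pos: [0.5981, 0.105, 0.0523]
eef_rot: [180.0, -0.0, -3.9]
contact_force: [-3.2, 1.7, 0.0]
gripper_width: 0.009
gripper_force: 1.4
```

Emit:
step_arm([
  [[0.05, 0, 0], [0, 0, 0], 0],
  [[0, 0, 0], [0, 0, 0], 0],
])

```text
t: 16.2
tool_pos: [0.5995, 0.1049, 0.0523]
eef_rot: [180.0, -0.0, -3.9]
contact_force: [-3.1, 0.7, -0.9]
gripper_width: 0.007
gripper_force: 1.4
```

Emit:
step_arm([
  [[0.03, 0, 0], [0, 0, 0], 0],
  [[0, 0, 0], [0, 0, 0], 0],
])

```text
t: 16.4
tool_pos: [0.6003, 0.1049, 0.0523]
eef_rot: [180.0, -0.0, -3.9]
contact_force: [-2.9, 0.8, -1.2]
gripper_width: 0.004
gripper_force: 1.5
```

Emit:
step_arm([
  [[0.03, 0, 0], [0, 0, 0], 0],
  [[0, 0, 0], [0, 0, 0], 0],
])

```text
t: 16.6
tool_pos: [0.6012, 0.1048, 0.0523]
eef_rot: [180.0, 0.0, -3.9]
contact_force: [-2.3, -0.7, -0.9]
gripper_width: 0.004
gripper_force: 1.5
```

Emit:
step_arm([
  [[0.02, 0, 0], [0, 0, 0], 0],
  [[0, 0, 0], [0, 0, 0], 0],
])

```text
t: 16.8
tool_pos: [0.6018, 0.1048, 0.0523]
eef_rot: [180.0, -0.0, -3.9]
contact_force: [-3.0, 0.2, -1.3]
gripper_width: 0.004
gripper_force: 1.5
```

Emit:
step_arm([
  [[0.02, 0, 0], [0, 0, 0], 0],
  [[0, 0, 0], [0, 0, 0], 0],
])

```text
t: 17.0
tool_pos: [0.6025, 0.1048, 0.0523]
eef_rot: [-180.0, -0.0, -3.9]
contact_force: [-2.5, 0.6, -0.9]
gripper_width: 0.007
gripper_force: 1.5
```

Emit:
step_arm([
  [[0.015, 0, 0], [0, 0, 0], 0],
  [[0, 0, 0], [0, 0, 0], 0],
])

```text
t: 17.2
tool_pos: [0.6027, 0.1047, 0.0523]
eef_rot: [180.0, 0.0, -3.9]
contact_force: [-5.1, -0.4, 0.0]
gripper_width: 0.005
gripper_force: 2.4
```

Emit:
step_arm([
  [[-0.1, 0, 0], [0, 0, 0], 0],
  [[-0.15, 0, 0], [0, 0, 0], 0],
  [[-0.3, 0, 0], [0, 0, 0], 0],
  [[-0.6, 0, 0], [0, 0, 0], 0],
  [[-0.8, 0, -0.5], [0, 0, 0], 0],
  [[0, 0, -1], [0, 0, 0], 0],
  [[-0.5, 0, -1], [0, 0, 0], 0],
  [[-1, 0, -1], [0, 0, 0], 0],
])

```text
t: 18.0
tool_pos: [0.5, 0.1119, 0.1588]
eef_rot: [-180.0, -0.1, -3.9]
contact_force: [-0.4, 0.9, 1.3]
gripper_width: 0.006
gripper_force: 0.0
```

Emit:
step_arm([
  [[0, 1, -0.5], [0, 0, 0], 0],
  [[0, 1, 0], [0, 0, 0], 0],
  [[0, 1, 0], [0, 0, 0], 0],
  [[0, 1, 0], [0, 0, 0], 0],
  [[0, 1, 0], [0, 0, 0], 0],
  [[0, 1, 0], [0, 0, 0], 0],
  [[0, 1, 0], [0, 0, 0], 0],
  [[0, 1, 0], [0, 0, 0], 0],
])

```text
t: 18.8
tool_pos: [0.4828, -0.1287, 0.1725]
eef_rot: [180.0, -0.1, -3.9]
contact_force: [0.0, -0.9, -0.9]
gripper_width: 0.007
gripper_force: 0.0
```

Emit:
step_arm([
  [[0, 0, 0], [0, 0, 0], 0],
  [[0, 0, 0], [0, 0, 0], 0],
  [[0, 0, 0], [0, 0, 0], 0],
  [[0, 0, 0], [0, 0, 0], 0],
  [[0, 0, 0], [0, 0, 0], 0],
  [[0, 0, 0], [0, 0, 0], 0],
  [[0, 0, 0], [0, 0, 0], 0],
  [[0, 0, 0], [0, 0, 0], 0],
])

```text
t: 19.6
tool_pos: [0.4832, -0.1275, 0.1723]
eef_rot: [-180.0, 0.0, -3.9]
contact_force: [0.3, -1.2, 0.8]
gripper_width: 0.007
gripper_force: 0.0
```

```bash
python3 - <<'E'
from h import *
S=robot.camera("scene");T=robot.camera("top")
f=lambda i:cv2.resize(i,None,fx=2,fy=2,interpolation=cv2.INTER_CUBIC)
cv2.imwrite("pics/end.png",np.hstack([f(S["image"][150:310,60:250+200][:, :]),])if 0 else np.vstack([f(S["image"][155:305,70:450]),f(T["image"][80:220,110:490])]))
E
```

```text
(no output)
```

View pics/end.png

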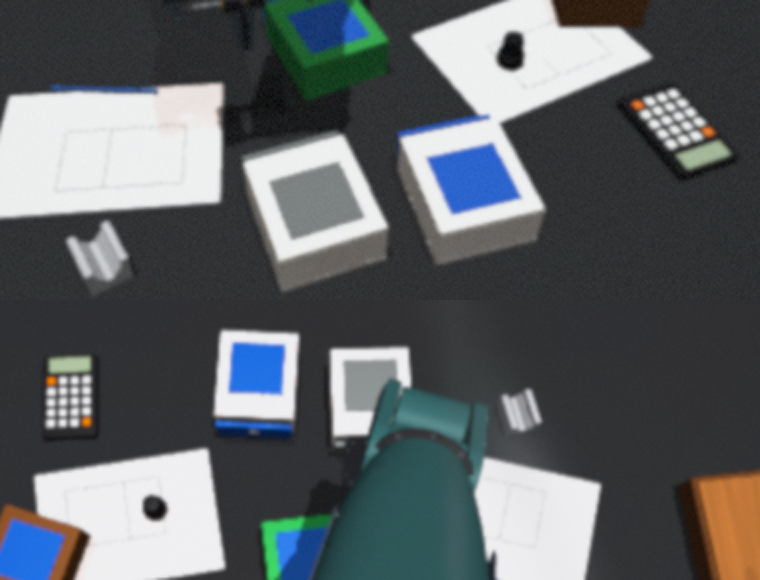

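The picture shows the blue tray latched shut (front at crop (255,427), as at the start), the grey tray shut, and the other items unmoved. I'm handing the job in.

```bash
python3 -c "
from bench import robot
print(robot.job_done())"
```

```text
the job is handed in; nothing more can be done
None
```

The job is handed in at about 20 s: the blue tray was sprung open, the ring laid flat over the post, and the tray pushed shut, where it stayed latched. No push reading passed about 8 N, the last picture shows the grey tray still shut and the eyepiece, calculator and V-block in place, and no verdict was returned.

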